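# Strip the dead batteries from old bicycle lamps

### The job

First open the lid of the green box until it rests back on its stop, then turn every old bicycle lamp on the table mouth down over the yellow tray and tap it until its jammed battery drops out into the tray, and lay the empty lamp down inside the green box; a battery that already lies loose on the table goes into the tray too. At the end every battery lies in the tray, every lamp lies flat (not on end) on the box's floor, the lid stays open, and the other things on the table have been left where they were.

Things in the scene. Friction and masses are not known exactly. Their poses are not given: they have to be found in the camera images.
- box: Dark green steel storage box, fixed to the table, 160 (x) x 270 (y) x 70 (z) mm outside, walls and floor 6 mm thick. Origin: centre of its underside, on the table. Its lid is hinged along the +x rim (the side away from the robot).
- lid (a joint): Angle of the box's lid in rad: 0 shut, 2.3 fully open, leaning back on its stop. It swings freely: let go below about 1.5 it falls shut, beyond about 1.6 it falls back onto its stop. The lid is an 8 mm plate as large as the box, of 0.2 kg.
- lid_handle (a point): Centre of the head of the black knob on the lid, the place to grip: the head is a disc 28 mm across and 16 mm thick on a 12 mm stem, its centre 35 mm off the lid's top face, 30 mm in from the lid's front (-x) edge, mid-way along y. Its z axis is the knob's axis, pointing away from the lid.
- lid_hinge (a point): Point on the hinge axis, mid-way along the box's far (+x) rim. The hinge runs along the box's y.
- tray: Yellow plastic recycling tray, fixed to the table, 220 (x) x 240 (y) x 35 (z) mm outside, walls and floor 6 mm thick. Origin: centre of its underside, on the table.
- lamp1: Old black bicycle lamp (absent in some starts), a loose case 70 (x) x 46 (y) x 40 (z) mm, about 90 g, lying flat on the table, mouth away from the robot or to a side. Its +x end is open (the mouth), its -x end closed, with a round lens 6 mm proud. Origin: centre of the underside. Walls 4 mm; cavity 66 deep, 38 wide, 32 mm high; the battery is jammed at its closed end.
- lamp1_c (a point): Centre of lamp1's case, 20 mm above its origin and 35 mm behind the mouth; axes as the lamp's.
- battery1: Dead battery of lamp1 (always there), blue and copper block 40 (x) x 24 (y) x 26 (z) mm, 80 g. Origin: centre of its underside. It starts wholly inside the lamp, 25 mm in from the mouth, +x towards the mouth; if the lamp is absent it lies loose on the table.
- battery1_c (a point): Centre of battery1. A sprung contact in the lamp grips its last 14 mm: turning mouth down alone does not let it drop; each sharp tap of the lamp on something firm shakes it some mm out; past 14 mm it is loose and slides out if the mouth points 60 degrees or more below level. Jammed, it lies 13 mm from point lamp1_c; dropped out, over 50 mm.
- lamp2: Old red bicycle lamp (absent in some starts), a loose case 70 (x) x 46 (y) x 40 (z) mm, about 90 g, lying flat on the table, mouth away from the robot or to a side. Its +x end is open (the mouth), its -x end closed, with a round lens 6 mm proud. Origin: centre of the underside. Walls 4 mm; cavity 66 deep, 38 wide, 32 mm high; the battery is jammed at its closed end.
- lamp2_c (a point): Centre of lamp2's case, 20 mm above its origin and 35 mm behind the mouth; axes as the lamp's.
- battery2: Dead battery of lamp2 (always there), blue and copper block 40 (x) x 24 (y) x 26 (z) mm, 80 g. Origin: centre of its underside. It starts wholly inside the lamp, 25 mm in from the mouth, +x towards the mouth; if the lamp is absent it lies loose on the table.
- battery2_c (a point): Centre of battery2. A sprung contact in the lamp grips its last 14 mm: turning mouth down alone does not let it drop; each sharp tap of the lamp on something firm shakes it some mm out; past 14 mm it is loose and slides out if the mouth points 60 degrees or more below level. Jammed, it lies 13 mm from point lamp2_c; dropped out, over 50 mm.
- lamp3: Old grey bicycle lamp (absent in some starts), a loose case 70 (x) x 46 (y) x 40 (z) mm, about 90 g, lying flat on the table, mouth away from the robot or to a side. Its +x end is open (the mouth), its -x end closed, with a round lens 6 mm proud. Origin: centre of the underside. Walls 4 mm; cavity 66 deep, 38 wide, 32 mm high; the battery is jammed at its closed end.
- lamp3_c (a point): Centre of lamp3's case, 20 mm above its origin and 35 mm behind the mouth; axes as the lamp's.
- battery3: Dead battery of lamp3 (always there), blue and copper block 40 (x) x 24 (y) x 26 (z) mm, 80 g. Origin: centre of its underside. It starts wholly inside the lamp, 25 mm in from the mouth, +x towards the mouth; if the lamp is absent it lies loose on the table.
- battery3_c (a point): Centre of battery3. A sprung contact in the lamp grips its last 14 mm: turning mouth down alone does not let it drop; each sharp tap of the lamp on something firm shakes it some mm out; past 14 mm it is loose and slides out if the mouth points 60 degrees or more below level. Jammed, it lies 13 mm from point lamp3_c; dropped out, over 50 mm.
- jar: Bystander, not to be disturbed: glass jar with red cap, 60 mm across, 90 mm high.
- tape: Bystander, not to be disturbed: roll of brown tape lying flat, 76 mm across, 25 mm high.
- screwdriver: Bystander, not to be disturbed: screwdriver lying on the table.
- spraycan: Bystander, not to be disturbed: blue spray can, 54 mm across, 170 mm high.
There are look-alikes about, which are no part of the job. Leave any purple or turquoise look-alike of the lamp3 alone.

How it is judged:
By the outcome, as a careful person would: the job done as asked, in the order asked, and still so for the second after the job is handed in, with the robot touching nothing.
Of lamp1, lamp2, lamp3 only 2 to 3 are there at a start; the rules pass over those that are not, and their reading is None.
At some moment in a run one of lamp1, lamp2, lamp3 may be knocked a few centimetres aside while the robot is not near it.
It also fails if it takes over 210 s, if anything falls off the work surface, if the arm or the gripper's body presses on something with over 40 N, if the wrist force passes 120 N, or if a joint passes its speed limit or range.

### The arm

A 6-joint arm with a two-finger parallel gripper is mounted at the origin on the work surface. World frame = base frame: x ahead of the robot, y to its left, z up, the work surface at z = 0. Lengths are in m, angles in degrees, forces in N, time in s.
With the tool pointing down it reaches from about 0.375 to 0.9 m from the base axis. Payload 3.1 kg.
Tool frame: the origin (TCP) lies between the finger pads; the fingertips stand 11 mm ahead of it and the grasp point (between the pads) lies 8 mm behind it; z points along the fingers, y is the line along which they close (so a half turn about z gives the same grasp; the last joint's range is limited). The gripper opens to 87 mm and grips with 3 to 60 N. Pads are 19 mm wide; open, the fingers measure 117 mm over their backs; the gripper's body (75 mm by 190 mm) begins 51 mm behind the grasp point.
Start: joints at [-86.431, 30.224, 82.088, -0, 67.689, -10.227], TCP at [0.149, -0.607, 0.234] pointing down, gripper open.
Joint ranges: [-176.69, 176.69], [-43.24, 126.21], [12.49, 139.97], [-82, 262], [0, 151.66], [-163.58, 163.58]. Speed limits (degrees/s): [159.86, 159.86, 180, 180, 180, 180].

### API

Orientations are given as a 3x3 rotation matrix whose columns are the frame's x, y, z axes.
In Python, from rig import bot gives the robot as it stands.
- The arm moves only by the tool apply_moves, never from a script. Its argument "steps" is a list that holds one entry, the list of rows, each a list of 7 numbers: the shift along the tool's x, y, z in cm, then the turn, a rotation vector about the tool's x, y, z in degrees, then the gripper command: -1 is shut, 1 is fully open, values between are in proportion. In form: [[[dx, dy, dz, rx, ry, rz, jaw], ...]]. A call has 1 to 20 rows; each row is the pose to reach, as a shift and turn from the pose commanded when the call began, along the tool's axes at that moment; what a row does not reach only later rows make up. A row lasts 1/8 s, in which the tool goes at most 62.5 mm and 10.7 degrees, less where a joint would pass 70% of its speed; a pose out of reach is approached as far as the arm can. A call with a gripper value outside its range is refused whole. The fingers move at their own pace and stop on an object; the grip force is fixed at half the most. Time passes only in rows, so rows that repeat a pose let the fingers close. It gives the time, the measured TCP pose, the force, the opening and the grip force at its end, in the units of the state.
- bot.read_state(): the state, without advancing time (a new reading comes with each control period).
- bot.capture(name): name is "scene" or "side" or "wrist"; returns the picture (384x512x3 uint8, blue, green, red); there is no depth.
- bot.camera_model(name): a dict with "intrinsics" (3x3 intrinsics, pixels), "R" (3x3) and "t" (3): a world point X has camera coordinates R X + t. Camera axes: x right, y down, z forward; pixel columns grow to the right and rows downward; lengths in m; the calibration is good to about 2 mm. A picture is of the moment at which its call begins: read the wrist's pose just before it. camera_model takes no time and is no camera call; for the wrist camera it gives the pose at the moment of the call.
- bot.hand_in(): hands the job in; it is judged then, once.
The state is a dict: "time_s": time; "joint_positions": joint angles; "qvel": joint speeds; "tau": joint torques, N m; "position": TCP position; "tcp_rot": TCP orientation; "force": force on the tool from outside, world axes, zero at the start; "moment": the same for the moment, N m; "opening": opening from 0.0 (shut) to 1.0 (fully open); "grasp_force": force on a finger pad.
Only numpy, scipy, OpenCV 4.12 (cv2) and the standard library are available. Lean on these libraries where they do the work, as an engineer would, in place of code of your own. Each camera call takes 0.05 s, during which the arm holds its last target. There are 200 camera calls.

## Working session

There is one attempt and no reset: what is moved stays moved. The work goes in short steps, Python scripts to look and compute and a tool call to move; the robot and the scene stay as the last step left them, time stands still between calls to the robot, and variables do not carry over. Pictures are saved under pics/ and viewed, at most 14 in all, crops included, and the job is handed in when it is done.

Besides the shell and the picture viewer there is one more tool, called after "Call:" by a JSON object that holds its "fn" and its "kwargs". apply_moves: Moves the arm, as the interface text tells. Its arguments: {"type":"object","properties":{"steps":{"type":"array","items":{"type":"array","items":{"type":"array","items":{"type":"number"}}}}},"required":["steps"]}

```bash
ls; mkdir -p pics; python3 - <<'E'
from rig import bot
import cv2,numpy as np
s=bot.read_state();print(s['time_s'],s['position'],s['tcp_rot'])
a=bot.capture('scene');b=bot.capture('side')
cv2.imwrite('pics/a.png',cv2.resize(a,(800,600),interpolation=cv2.INTER_CUBIC));cv2.imwrite('pics/b.png',cv2.resize(b,(800,600),interpolation=cv2.INTER_CUBIC))
for n in('scene','side','wrist'):
  m=bot.camera_model(n);print(n,m)
E
```

```text
pics
0.0 [ 0.14900105 -0.60624636  0.23257536] [[ 9.71166077e-01  2.38403906e-01 -1.70676617e-04]
 [ 2.38403715e-01 -9.71163759e-01  2.14977321e-03]
 [ 3.46759386e-04 -2.12847676e-03 -9.99997675e-01]]
scene {'intrinsics': array([[468.82725098,   0.        , 250.13499978],
       [  0.        , 468.82725098, 191.5755856 ],
       [  0.        ,   0.        ,   1.        ]]), 'R': array([[ 0.38696575,  0.92181085, -0.02285295],
       [ 0.60730424, -0.27343214, -0.74593326],
       [-0.6938581 ,  0.27477193, -0.66562851]]), 't': array([-0.26651847, -0.22220124,  1.84489031])}
side {'intrinsics': array([[405.24877278,   0.        , 255.81614535],
       [  0.        , 405.24877278, 180.95217122],
       [  0.        ,   0.        ,   1.        ]]), 'R': array([[-0.99847168, -0.0542482 , -0.01055653],
       [-0.02582634,  0.62687991, -0.77868773],
       [ 0.04886008, -0.777225  , -0.62732287]]), 't': array([0.52278847, 0.03262344, 1.16887964])}
wrist {'intrinsics': array([[277.98379466,   0.        , 248.97924783],
       [  0.        , 277.98379466, 191.92774951],
       [  0.        ,   0.        ,   1.        ]]), 'R': array([[ 0.2393107 , -0.970941  , -0.00199314],
       [-0.93453715, -0.23089401,  0.27079192],
       [-0.26338318, -0.06294074, -0.96263584]]), 't': array([-0.62445679, -0.03279845,  0.3895316 ])}
```

View pics/a.png

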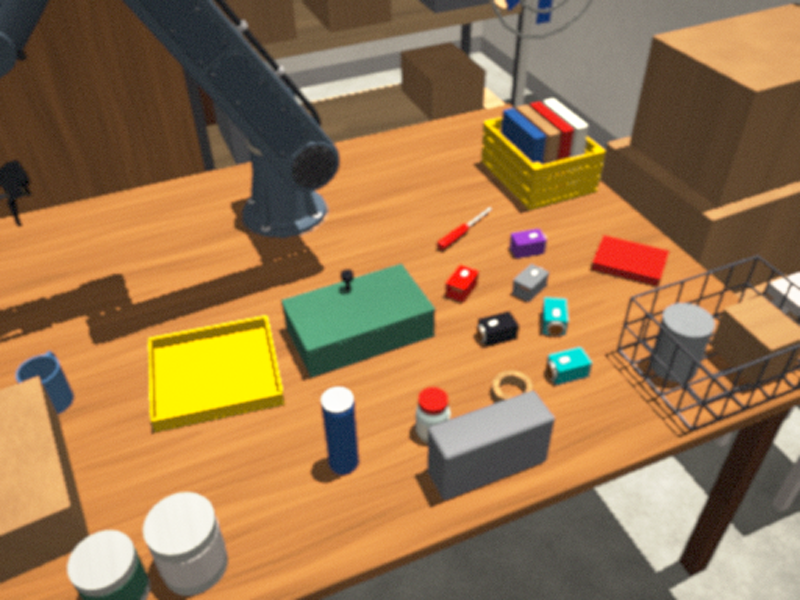

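View pics/b.png

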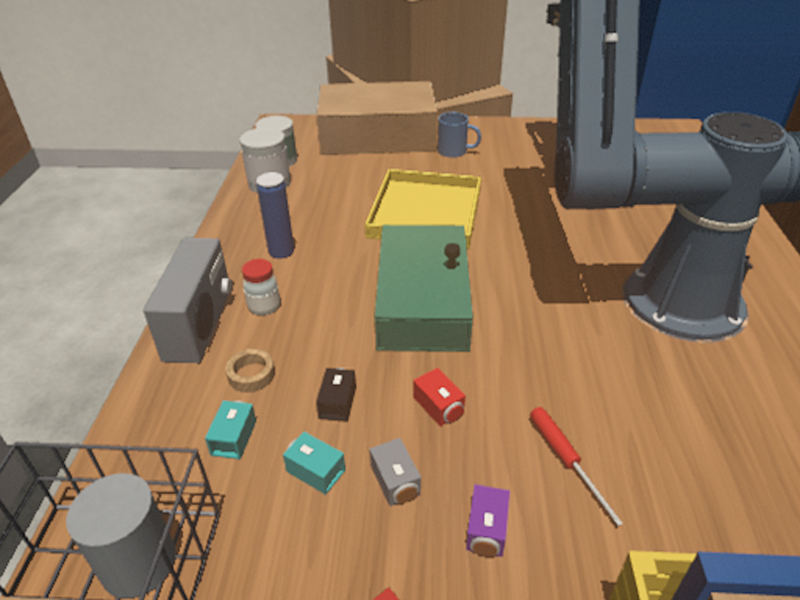

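Scene picture: the green box (shut, knob at (347,275)), tray at (215,370), and red (462,283), grey (530,283) and black (497,328) lamps all present. There is no loose battery; the purple and turquoise ones are decoys. Next I fit the poses by silhouette.

```bash
cat > h.py <<'E'
from rig import bot
import cv2,numpy as np
from scipy.optimize import minimize
from scipy.spatial.transform import Rotation as Ro
def proj(m,X):
    c=np.atleast_2d(X)@m['R'].T+m['t'];p=c@m['intrinsics'].T
    return p[:,:2]/p[:,2:]
def ray(m,px,z):
    d=m['R'].T@np.linalg.inv(m['intrinsics'])@np.array([*px,1.]);o=-m['R'].T@m['t']
    return o+d*(z-o[2])/d[2]
def mask(im,col):
    h=cv2.cvtColor(im,cv2.COLOR_BGR2HSV);H,S,V=cv2.split(h)
    return {'red':((H<5)|(H>174))&(S>140)&(V>60),'grey':(S<60)&(V>55)&(V<190),'black':(V<62),
     'green':(H>60)&(H<85)&(S>70),'yellow':(H>22)&(H<34)&(S>150)}[col].astype(np.uint8)
def comp(mk,px,R=None):
    mk=cv2.morphologyEx(mk,cv2.MORPH_CLOSE,np.ones((3,3),np.uint8))
    n,l,st,ce=cv2.connectedComponentsWithStats(mk)
    best=min((i for i in range(1,n) if st[i,4]>40),key=lambda i:np.hypot(*(ce[i]-px)))
    c=np.column_stack(np.where(l==best))[:,::-1].astype(np.int32)
    o=np.zeros(mk.shape,np.uint8);cv2.fillConvexPoly(o,cv2.convexHull(c),1);return o,ce[best],st[best]
def hullmask(m,X,S=4):
    o=np.zeros((384*S,512*S),np.uint8);p=cv2.convexHull((proj(m,X)*S+S/2-.5).round().astype(np.int32))
    cv2.fillConvexPoly(o,p,1);return o
def corners(p,d):
    L,W,Hh=d;a=p[2];c=np.array([[sx*L/2,sy*W/2,z] for sx in(-1,1) for sy in(-1,1) for z in(0,Hh)])
    return c@np.array([[np.cos(a),np.sin(a),0],[-np.sin(a),np.cos(a),0],[0,0,1]])+[p[0],p[1],0]
def fit(ms,mks,d,yaws,p0):
    mk=[cv2.resize(k,None,fx=4,fy=4,interpolation=cv2.INTER_NEAREST) for k in mks]
    def cost(p):
        c=0
        for m,k in zip(ms,mk):
            h=hullmask(m,corners(p,d));c+=1-(h&k).sum()/(h|k).sum()
        return c
    best=None
    for y in yaws:
        r=minimize(cost,[*p0,y],method='Nelder-Mead',options=dict(initial_simplex=[[*p0,y],[p0[0]+.01,p0[1],y],[p0[0],p0[1]+.01,y],[p0[0],p0[1],y+.2]],maxiter=150))
        if best is None or r.fun<best.fun: best=r
    return best
E
cat > m.py <<'E'
from h import *
ims=[bot.capture('scene'),bot.capture('side')];ms=[bot.camera_model('scene'),bot.camera_model('side')]
T=dict(red=((.070,.046,.04),(462,283),(438,393)),grey=((.070,.046,.04),(528,284),(395,465)),black=((.070,.046,.04),(499,328),(337,393)),green=((.16,.27,.07),(358,317),(424,290)),yellow=((.22,.24,.035),(215,370),(425,205)))
for k,(d,a,b) in T.items():
    r=[comp(mask(i,k),np.array(p)*.64) for i,p in zip(ims,(a,b))]
    p0=ray(ms[1],r[1][1],d[2]/2)[:2]
    ys=np.radians(range(0,180,30)) if d[0]<.1 else [0.]
    f=fit(ms,[x[0] for x in r],d,ys,p0)
    print(k,f.x[:2].round(4),np.degrees(f.x[2]).round(1),'cost',round(f.fun,3),[x[2][4] for x in r],'p0',p0.round(3), ray(ms[0],r[0][1],d[2]/2)[:2].round(3))
for n,p in (('jar',(432,430)),('tape',(512,390)),('can',(343,465)),('scr',(465,230)),('purple',(528,243)),('t1',(556,316)),('t2',(569,366))):
    print(n,ray(ms[0],np.array(p)*.64,.02).round(3))
E
python3 m.py
```

```text
red [0.4493 0.2678] 128.1 cost 0.252 [np.int32(271), np.int32(665)] p0 [0.45  0.267] [0.453 0.263]
grey [0.509  0.4023] 117.6 cost 0.203 [np.int32(286), np.int32(775)] p0 [0.51 0.4 ] [0.512 0.398]
black [0.8629 0.0985] 116.8 cost 1.504 [np.int32(272), np.int32(230)] p0 [0.864 0.103] [0.614 0.271]
green [0.6613 0.305 ] 24.9 cost 1.916 [np.int32(4277), np.int32(254)] p0 [0.62  0.423] [0.479 0.015]
yellow [ 0.4806 -0.2861] -7.5 cost 0.196 [np.int32(4881), np.int32(1737)] p0 [ 0.484 -0.292] [ 0.488 -0.29 ]
jar [0.788 0.038 0.02 ]
tape [0.764 0.213 0.02 ]
can [ 0.794 -0.132  0.02 ]
scr [0.283 0.361 0.02 ]
purple [0.388 0.47  0.02 ]
t1 [0.625 0.396 0.02 ]
t2 [0.755 0.343 0.02 ]
```

```bash
sed -i "s/'black':(V<62)/'black':(V<75)\&~((S>150)\&(V>62))/; s/(H>60)&(H<85)&(S>70)/(H>50)\&(H<95)\&(S>50)\&(V<160)/" h.py
python3 - <<'E'
from h import *
b=bot.capture('side');h=cv2.cvtColor(b,cv2.COLOR_BGR2HSV)
for p in((337,380),(337,410),(337,395),(424,290),(424,335),(250,215)): print(p,h[int(p[1]*.64),int(p[0]*.64)])
ms=[bot.camera_model('scene'),bot.camera_model('side')]
# corners from viewed pics (800x600): box lid top z=.078, tray rim z=.035
for n,c,z,ps in(('box scene',0,.07,[(284,296),(404,268),(433,308),(306,345)]),('box side',1,.07,[(383,227),(466,227),(471,320),(376,320)]),('tray scene',0,.035,[(149,337),(268,319),(282,397),(153,418)])):
  print(n,[ray(ms[c],np.array(p)*.64,z)[:2].round(3).tolist() for p in ps])
print('knob',ray(ms[0],np.array((347,276))*.64,.113).round(3),ray(ms[1],np.array((452,248))*.64,.113).round(3))
E
python3 m.py|head -5
```

```text
(337, 380) [ 20  21 242]
(337, 410) [ 11 107  69]
(337, 395) [11 93 77]
(424, 290) [ 67  67 138]
(424, 335) [49 51 85]
(250, 215) [ 14 127 181]
box scene [[0.391, -0.11], [0.41, 0.149], [0.549, 0.152], [0.544, -0.112]]
box side [[0.562, -0.116], [0.4, -0.123], [0.399, 0.148], [0.553, 0.155]]
tray scene [[0.359, -0.386], [0.406, -0.153], [0.619, -0.186], [0.573, -0.412]]
knob [0.434 0.014 0.113] [0.43  0.009 0.113]
red [0.4494 0.2676] 130.0 cost 0.241 [np.int32(275), np.int32(657)] p0 [0.451 0.266] [0.453 0.264]
grey [0.5091 0.4028] 116.2 cost 0.204 [np.int32(281), np.int32(772)] p0 [0.51 0.4 ] [0.512 0.399]
black [0.6061 0.2695] 86.2 cost 0.414 [np.int32(297), np.int32(301)] p0 [0.604 0.292] [0.612 0.271]
green [0.4802 0.01  ] 1.2 cost 0.466 [np.int32(1601), np.int32(3444)] p0 [ 0.482 -0.005] [ 0.544 -0.   ]
yellow [ 0.4813 -0.2859] -8.2 cost 0.204 [np.int32(4887), np.int32(1749)] p0 [ 0.485 -0.292] [ 0.488 -0.29 ]
```

```bash
cat >> h.py <<'E'
def down(yaw):
    c,s=np.cos(np.radians(yaw)),np.sin(np.radians(yaw));return np.array([[c,s,0],[s,-c,0],[0,0,-1.]])
def rel(targets):
    s=bot.read_state();p=np.array(s['position']);R=np.array(s['tcp_rot'])
    for q,Q in targets:
        d=R.T@(np.array(q)-p)*100;w=Ro.from_matrix(R.T@Q).as_rotvec(degrees=True)
        print([round(float(v),2) for v in d]+[round(float(v),1) for v in w], 'rows',int(np.ceil(max(np.linalg.norm(d)/6.2,np.linalg.norm(w)/10.6))))
def tri(obs):
    A=[];B=[]
    for m,p in obs:
        d=m['R'].T@np.linalg.inv(m['intrinsics'])@np.array([*p,1.]);d/=np.linalg.norm(d);o=-m['R'].T@m['t']
        P=np.eye(3)-np.outer(d,d);A.append(P);B.append(P@o)
    return np.linalg.lstsq(np.vstack(A),np.hstack(B),rcond=None)[0]
E
python3 - <<'E'
from h import *
s=bot.camera_model('scene');d=bot.camera_model('side')
print(tri([(s,np.array((347,276))*.64),(d,np.array((452,250))*.64)]))
rel([((.40,.012,.27),down(1.5))])
E
```

```text
[0.43075111 0.01443331 0.11173129]
[39.13, -54.11, -3.64, -0.0, -0.0, 12.3] rows 11
```

Call:
{"fn": "apply_moves", "kwargs": {"steps": [[[39.1,-54.1,-3.6,0,0,12.3,0.2],[39.1,-54.1,-3.6,0,0,12.3,0.2],[39.1,-54.1,-3.6,0,0,12.3,0.2],[39.1,-54.1,-3.6,0,0,12.3,0.2],[39.1,-54.1,-3.6,0,0,12.3,0.2],[39.1,-54.1,-3.6,0,0,12.3,0.2],[39.1,-54.1,-3.6,0,0,12.3,0.2],[39.1,-54.1,-3.6,0,0,12.3,0.2],[39.1,-54.1,-3.6,0,0,12.3,0.2],[39.1,-54.1,-3.6,0,0,12.3,0.2],[39.1,-54.1,-3.6,0,0,12.3,0.2],[39.1,-54.1,-3.6,0,0,12.3,0.2],[39.1,-54.1,-3.6,0,0,12.3,0.2]]]}}

```text
time_s: 1.98
position: [0.3995, 0.0115, 0.2695]
tcp_rot: [[1.0, 0.027, -0.0], [0.027, -1.0, -0.0], [-0.0, 0.0, -1.0]]
force: [-0.6, -0.0, -0.3]
opening: 0.594
grasp_force: 0.0
```

```bash
python3 - <<'E'
from h import *
w=bot.camera_model('wrist');a=bot.capture('wrist');cv2.imwrite('pics/w1.png',a)
print(proj(w,[.431,.013,.112]),-w['R'].T@w['t'],bot.read_state()['position'],bot.read_state()['force'])
E
```

```text
[[247.85321583 153.865452  ]] [0.47398638 0.01302443 0.41940618] [0.39942862 0.01097824 0.26948215] [-0.50885047  0.17764733  0.3332752 ]
```

View pics/w1.png

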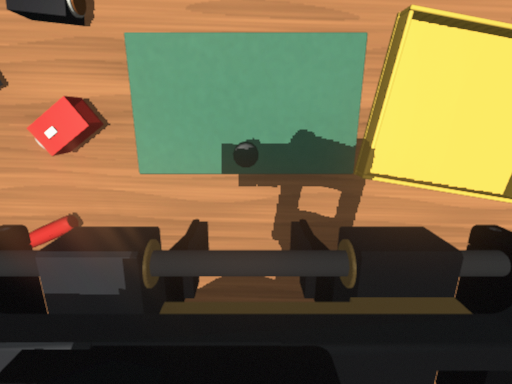

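```bash
python3 - <<'E'
from h import *
w=bot.camera_model('wrist')
print([ray(w,p,.077)[:2].round(4).tolist() for p in((126,33),(366,33),(363,174),(140,174))])
print('knob',ray(w,(245.5,154),.112).round(4))
print('tray',[ray(w,p,.035)[:2].round(4).tolist() for p in((412,10),(368,178))])
rel([((.432,.0155,.150),down(1.5)),((.432,.0155,.104),down(1.5))])
# arc in tool frame (x fwd, z down): hinge rel TCP
h=np.array([.130,0,.104-.072]) # tool axes m
for t in range(0,113,8):
    R=Ro.from_rotvec([0,t,0],degrees=True).as_matrix(); d=(h-R@h)*100
    print(t,d.round(2))
E
```

```text
[[0.5557, 0.1501], [0.5626, -0.1143], [0.4045, -0.1328], [0.3972, 0.1474]]
knob [0.4307 0.0151 0.112 ]
tray [[0.5998, -0.1821], [0.3904, -0.1585]]
[3.27, -0.37, 11.95, 0.0, 0.0, -0.0] rows 2
[3.27, -0.38, 16.55, 0.0, 0.0, -0.0] rows 3
0 [0. 0. 0.]
8 [-0.32  0.    1.84]
16 [-0.38  0.    3.71]
24 [-0.18  0.    5.56]
32 [0.28 0.   7.38]
40 [0.98 0.   9.1 ]
48 [ 1.92  0.   10.72]
56 [ 3.08  0.   12.19]
64 [ 4.43  0.   13.48]
72 [ 5.94  0.   14.57]
80 [ 7.59  0.   15.45]
88 [ 9.35  0.   16.08]
96 [11.18  0.   16.46]
104 [13.04  0.   16.59]
112 [14.9   0.   16.45]
```

Call:
{"fn": "apply_moves", "kwargs": {"steps": [[[3.2,-0.35,12,0,0,0,0.2],[3.2,-0.35,12,0,0,0,0.2],[3.2,-0.35,12,0,0,0,0.2],[3.2,-0.35,14.5,0,0,0,0.2],[3.2,-0.35,16.5,0,0,0,0.2],[3.2,-0.35,16.5,0,0,0,-1],[3.2,-0.35,16.5,0,0,0,-1],[3.2,-0.35,16.5,0,0,0,-1],[3.2,-0.35,16.5,0,0,0,-1],[3.2,-0.35,16.5,0,0,0,-1],[3.2,-0.35,16.5,0,0,0,-1]]]}}

```text
time_s: 3.4
position: [0.4325, 0.0162, 0.106]
tcp_rot: [[1.0, 0.026, 0.003], [0.026, -1.0, -0.0], [0.003, 0.0, -1.0]]
force: [-1.0, 2.4, 10.0]
opening: 0.307
grasp_force: 30.0
```

```bash
python3 - <<'E'
import numpy as np
for t in np.radians(range(6,115,6)):
    print([round(100*(.13-.13*np.cos(t)+.04*np.sin(t)),1),0,round(-100*(.13*np.sin(t)+.04*np.cos(t)-.04),1),0,0,0,-1],end=', ')
E
```

```text
[np.float64(0.5), 0, np.float64(-1.3), 0, 0, 0, -1], [np.float64(1.1), 0, np.float64(-2.6), 0, 0, 0, -1], [np.float64(1.9), 0, np.float64(-3.8), 0, 0, 0, -1], [np.float64(2.8), 0, np.float64(-4.9), 0, 0, 0, -1], [np.float64(3.7), 0, np.float64(-6.0), 0, 0, 0, -1], [np.float64(4.8), 0, np.float64(-6.9), 0, 0, 0, -1], [np.float64(6.0), 0, np.float64(-7.7), 0, 0, 0, -1], [np.float64(7.3), 0, np.float64(-8.3), 0, 0, 0, -1], [np.float64(8.6), 0, np.float64(-8.9), 0, 0, 0, -1], [np.float64(10.0), 0, np.float64(-9.3), 0, 0, 0, -1], [np.float64(11.4), 0, np.float64(-9.5), 0, 0, 0, -1], [np.float64(12.8), 0, np.float64(-9.6), 0, 0, 0, -1], [np.float64(14.2), 0, np.float64(-9.5), 0, 0, 0, -1], [np.float64(15.6), 0, np.float64(-9.3), 0, 0, 0, -1], [np.float64(17.0), 0, np.float64(-9.0), 0, 0, 0, -1], [np.float64(18.3), 0, np.float64(-8.5), 0, 0, 0, -1], [np.float64(19.6), 0, np.float64(-7.9), 0, 0, 0, -1], [np.float64(20.8), 0, np.float64(-7.1), 0, 0, 0, -1], [np.float64(21.9), 0, np.float64(-6.2), 0, 0, 0, -1],
```

Call:
{"fn": "apply_moves", "kwargs": {"steps": [[[0.5,0,-1.3,0,0,0,-1],[1.1,0,-2.6,0,0,0,-1],[1.9,0,-3.8,0,0,0,-1],[2.8,0,-4.9,0,0,0,-1],[3.7,0,-6.0,0,0,0,-1],[4.8,0,-6.9,0,0,0,-1],[6.0,0,-7.7,0,0,0,-1],[7.3,0,-8.3,0,0,0,-1],[8.6,0,-8.9,0,0,0,-1],[10.0,0,-9.3,0,0,0,-1]]]}}

```text
time_s: 4.65
position: [0.5315, 0.019, 0.1976]
tcp_rot: [[1.0, 0.026, -0.002], [0.026, -1.0, 0.001], [-0.002, -0.001, -1.0]]
force: [0.2, 0.9, -5.7]
opening: 0.305
grasp_force: 29.9
```

Holding; continue the arc and release beyond 105°.

Call:
{"fn": "apply_moves", "kwargs": {"steps": [[[1.4,0,-0.2,0,0,0,-1],[2.8,0,-0.3,0,0,0,-1],[4.2,0,-0.2,0,0,0,-1],[5.6,0,0,0,0,0,-1],[7.0,0,0.3,0,0,0,-1],[8.3,0,0.8,0,0,0,-1],[9.6,0,1.4,0,0,0,-1],[10.8,0,2.2,0,0,0,-1],[10.8,0,2.2,0,0,0,0.2],[10.8,0,2.2,0,0,0,0.2],[10.8,0,2.2,0,0,0,0.2],[10.8,0,-4,0,0,0,0.2],[10.8,0,-10,0,0,0,0.2],[10.8,0,-10,0,0,0,0.2]]]}}

```text
time_s: 6.4
position: [0.6427, 0.0205, 0.3041]
tcp_rot: [[1.0, 0.026, 0.013], [0.026, -1.0, -0.003], [0.013, 0.003, -1.0]]
force: [0.2, -0.1, -0.7]
opening: 0.598
grasp_force: 0.0
```

```bash
python3 m.py | head -3;  python3 - <<'E'
from h import *
print(bot.read_state()['time_s'])
cv2.imwrite('pics/c.png',bot.capture('scene'))
E
```

```text
red [0.4492 0.2672] 128.7 cost 0.27 [np.int32(260), np.int32(670)] p0 [0.451 0.267] [0.452 0.264]
grey [0.5082 0.4034] 116.5 cost 0.377 [np.int32(195), np.int32(775)] p0 [0.51 0.4 ] [0.522 0.392]
black [0.6057 0.2687] 86.4 cost 0.346 [np.int32(288), np.int32(303)] p0 [0.603 0.285] [0.612 0.271]
6.5
```

View pics/c.png

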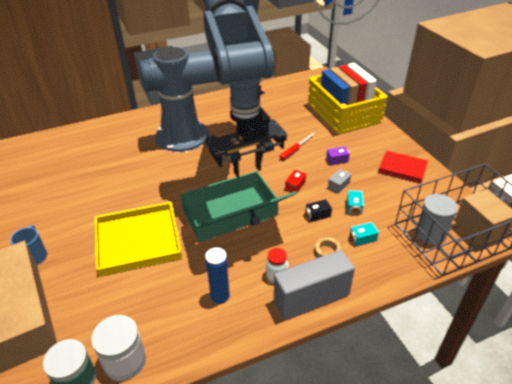

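The lid rests open at about (285,195). Red lamp next: I grip it from above with tool x opposite to the mouth.

```bash
python3 - <<'E'
from h import *
m=bot.camera_model('scene')
for n,p in(('white can',(185,585)),('green can',(110,640)),('cup',(45,408)),('boxL',(80,545))): print(n,ray(m,np.array(p)*.64,0).round(2))
rel([((.449,.267,.20),down(128.5)),((.449,.267,.016),down(128.5))])
E
```

```text
white can [ 0.89 -0.42  0.  ]
green can [ 0.93 -0.54  0.  ]
cup [ 0.43 -0.6   0.  ]
boxL [ 0.76 -0.56  0.  ]
[-18.29, -25.06, 9.71, -0.1, 0.1, -127.0] rows 12
[-18.24, -25.06, 28.11, -0.1, 0.1, -127.0] rows 12
```

Call:
{"fn": "apply_moves", "kwargs": {"steps": [[[-18.2,-25.1,9.5,0,0,-127,0.5],[-18.2,-25.1,9.5,0,0,-127,0.5],[-18.2,-25.1,9.5,0,0,-127,0.5],[-18.2,-25.1,9.5,0,0,-127,0.5],[-18.2,-25.1,9.5,0,0,-127,0.5],[-18.2,-25.1,9.5,0,0,-127,0.5],[-18.2,-25.1,9.5,0,0,-127,0.5],[-18.2,-25.1,9.5,0,0,-127,0.5],[-18.2,-25.1,9.5,0,0,-127,0.5],[-18.2,-25.1,9.5,0,0,-127,0.5],[-18.2,-25.1,9.5,0,0,-127,0.5],[-18.2,-25.1,9.5,0,0,-127,0.5],[-18.2,-25.1,9.5,0,0,-127,0.5],[-18.2,-25.1,9.5,0,0,-127,0.5]]]}}

```text
time_s: 8.3
position: [0.4504, 0.2673, 0.2016]
tcp_rot: [[-0.621, 0.784, -0.002], [0.784, 0.621, -0.001], [0.001, -0.002, -1.0]]
force: [-0.2, -0.4, 0.0]
opening: 0.748
grasp_force: 0.0
```

```bash
python3 - <<'E'
from h import *
s=bot.read_state();print(s['position'],s['joint_positions'],s['time_s'])
w=bot.camera_model('wrist');a=bot.capture('wrist')
mk,c,st=comp(mask(a,'red'),proj(w,[.449,.267,.02])[0])
print(proj(w,[.449,.267,.02]),c,st)
f=fit([w],[mk],(.07,.046,.04),np.radians([128.]),(.449,.267));print(f.x,np.degrees(f.x[2]),f.fun)
cv2.imwrite('pics/w2.png',a)
E
```

```text
[0.45037987 0.26726365 0.20156698] [ 1.84514939e+01  2.50041165e+01  9.84357042e+01 -5.08742289e-03
  5.66974822e+01 -1.99085098e+01] 8.3
[[248.2628768  175.94936994]] [249.62016202 178.25067507] [ 230  146   41   63 2222]
[0.45062355 0.26767359 2.22347181] 127.39555043524362 0.029346030512097943
```

View pics/w2.png

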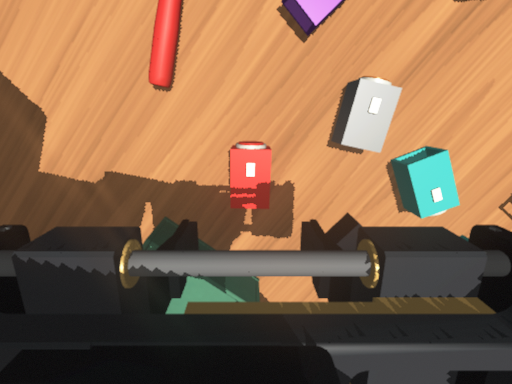

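Lens up-image at (250,145), mouth toward the fingers; alignment is good. Descend, grip and lift.

Call:
{"fn": "apply_moves", "kwargs": {"steps": [[[0,0,6,0,0,1,0.5],[0,0,12,0,0,1,0.5],[0,0,16,0,0,1,0.5],[0,0,18.5,0,0,1,0.5],[0,0,18.5,0,0,1,0.5],[0,0,18.5,0,0,1,-1],[0,0,18.5,0,0,1,-1],[0,0,18.5,0,0,1,-1],[0,0,18.5,0,0,1,-1],[0,0,18.5,0,0,1,-1],[0,0,16,0,0,1,-1],[0,0,10,0,0,1,-1],[0,0,4,0,0,1,-1],[0,0,-2,0,0,1,-1],[0,0,-6,0,0,1,-1],[0,0,-6,0,0,1,-1]]]}}

```text
time_s: 10.35
position: [0.4528, 0.2683, 0.2661]
tcp_rot: [[-0.609, 0.793, 0.008], [0.793, 0.609, 0.003], [-0.003, 0.008, -1.0]]
force: [0.3, -1.1, -2.1]
opening: 0.525
grasp_force: 30.0
```

```bash
cat >> h.py <<'E'
def tilt(yaw,t): # hand down at yaw then turned t about tool y (mouth, tool -x, goes down)
    return down(yaw)@Ro.from_rotvec([0,t,0],degrees=True).as_matrix()
E
python3 - <<'E'
from h import *
s=bot.read_state();print(s['joint_positions'].round(0),s['opening'],s['grasp_force'],s['force'])
g=.008
def tcp(c,R): return np.array(c)+R[:,2]*g
rel([((.47,-.03,.30),down(150)),((.45,-.27,.30),down(165)),(tcp((.45,-.27,.20),tilt(165,68)),tilt(165,68))])
E
```

```text
[ 18.  20.  94.   0.  65. -19.] 0.5252967030331862 29.998003290966153 [ 0.33882663 -1.12305234 -2.06831963]
[-24.72, -16.77, -3.46, 0.4, 0.2, -22.5] rows 5
[-42.54, -32.97, -3.54, 0.4, 0.3, -37.5] rows 9
[-41.93, -33.51, 6.76, 22.6, 65.7, -32.7] rows 9
```

Call:
{"fn": "apply_moves", "kwargs": {"steps": [[[-42.5,-33,-3.5,0,0,-37.5,-1],[-42.5,-33,-3.5,0,0,-37.5,-1],[-42.5,-33,-3.5,0,0,-37.5,-1],[-42.5,-33,-3.5,0,0,-37.5,-1],[-42.5,-33,-3.5,0,0,-37.5,-1],[-42.5,-33,-3.5,0,0,-37.5,-1],[-42.5,-33,-3.5,0,0,-37.5,-1],[-42.5,-33,-3.5,0,0,-37.5,-1],[-42.5,-33,-3.5,0,0,-37.5,-1],[-42.5,-33,-3.5,0,0,-37.5,-1],[-42,-33.5,4,22.6,65.7,-32.7,-1],[-42,-33.5,4,22.6,65.7,-32.7,-1],[-42,-33.5,4,22.6,65.7,-32.7,-1],[-42,-33.5,4,22.6,65.7,-32.7,-1],[-42,-33.5,4,22.6,65.7,-32.7,-1],[-42,-33.5,4,22.6,65.7,-32.7,-1],[-42,-33.5,4,22.6,65.7,-32.7,-1],[-42,-33.5,4,22.6,65.7,-32.7,-1],[-42,-33.5,4,22.6,65.7,-32.7,-1]]]}}

```text
time_s: 12.72
position: [0.4408, -0.269, 0.2223]
tcp_rot: [[-0.355, 0.258, -0.898], [0.1, 0.966, 0.238], [0.929, -0.005, -0.369]]
force: [0.2, -0.6, -2.4]
opening: 0.523
grasp_force: 30.0
```

```bash
python3 - <<'E'
from h import *
s=bot.read_state();print(s['joint_positions'].round(0),s['position'],s['tcp_rot'].round(2))
R=tilt(165,68)
h=.006+.035*np.sin(np.radians(68))+.02*np.cos(np.radians(68));print('contact centre h',h)
for z in(.08,h+.005,h): rel([(np.array((.45,-.27,z))+R[:,2]*.008,R)])
cv2.imwrite('pics/d.png',bot.capture('scene'))
E
```

```text
[ -34.   55.   63.  -22.  127. -111.] [ 0.44083774 -0.26900636  0.22232426] [[-0.36  0.26 -0.9 ]
 [ 0.1   0.97  0.24]
 [ 0.93 -0.01 -0.37]]
contact centre h 0.045943566778155795
[-13.57, 0.21, 5.2, -0.1, -0.4, -0.3] rows 3
[-16.27, 0.23, 6.28, -0.1, -0.4, -0.3] rows 3
[-16.73, 0.23, 6.46, -0.1, -0.4, -0.3] rows 3
```

View pics/d.png

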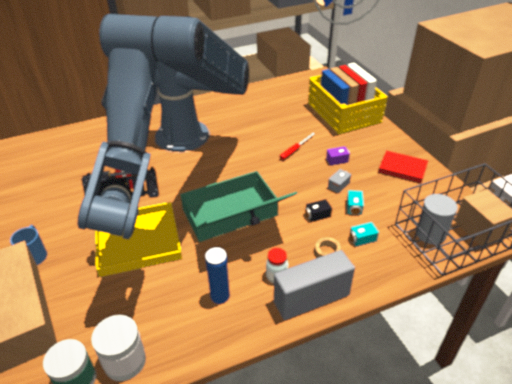

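Lamp is held mouth down over the tray, and the hand clears everything. Descend and tap.

Call:
{"fn": "apply_moves", "kwargs": {"steps": [[[-13.6,0.2,5.2,0,0,0,-1],[-13.6,0.2,5.2,0,0,0,-1],[-13.6,0.2,5.2,0,0,0,-1],[-14.7,0.2,5.65,0,0,0,-1],[-16,0.2,6.2,0,0,0,-1],[-17.1,0.2,6.6,0,0,0,-1],[-15,0.2,5.8,0,0,0,-1],[-15,0.2,5.8,0,0,0,-1]]]}}

```text
time_s: 13.78
position: [0.4438, -0.2696, 0.064]
tcp_rot: [[-0.359, 0.259, -0.897], [0.103, 0.966, 0.237], [0.928, -0.007, -0.373]]
force: [0.7, -0.5, -1.9]
opening: 0.528
grasp_force: 30.0
```

```bash
cat > chk.py <<'E'
from h import *
import sys
s=bot.read_state();print(s['time_s'],s['position'].round(4),s['force'].round(1),s['opening'].round(3))
R=s['tcp_rot'];g=s['position']-R[:,2]*.008;print('grasp pt',g.round(4))
for n in('scene','side'):
    a=bot.capture(n);h=cv2.cvtColor(a,cv2.COLOR_BGR2HSV);m=bot.camera_model(n)
    p=proj(m,[.48,-.285,.02])[0].astype(int);W=45
    y0,x0=p[1]-W,p[0]-W;sub=h[y0:p[1]+W,x0:p[0]+W]
    blue=((sub[...,0]>95)&(sub[...,0]<130)&(sub[...,1]>110)&(sub[...,2]>50)).astype(np.uint8)
    k,l,st,c=cv2.connectedComponentsWithStats(blue)
    for i in range(1,k):
        if st[i,4]>15: print(n,'blue',st[i,4],ray(m,c[i]+[x0,y0],.019).round(3)[:2])
E
python3 chk.py
```

```text
Traceback (most recent call last):
  File "chk.py", line 3, in <module>
    s=bot.read_state();print(s['time_s'],s['position'].round(4),s['force'].round(1),s['opening'].round(3))
                                                                                    ^^^^^^^^^^^^^^^^^^
AttributeError: 'float' object has no attribute 'round'
```

Call:
{"fn": "apply_moves", "kwargs": {"steps": [[[-2.3,0,0.9,0,0,0,-1],[-2.3,0,0.9,0,0,0,-1],[0,0,0,0,0,0,-1],[0,0,0,0,0,0,-1],[-2.3,0,0.9,0,0,0,-1],[-2.3,0,0.9,0,0,0,-1],[0,0,0,0,0,0,-1],[0,0,0,0,0,0,-1],[-2.3,0,0.9,0,0,0,-1],[-2.3,0,0.9,0,0,0,-1]]]}}

```text
time_s: 15.02
position: [0.4417, -0.2685, 0.035]
tcp_rot: [[-0.352, 0.259, -0.9], [0.099, 0.966, 0.239], [0.931, -0.005, -0.365]]
force: [-0.7, -0.0, -1.2]
opening: 0.526
grasp_force: 30.0
```

```bash
sed -i "s/s\['opening'\].round(3)/round(s['opening'],3)/" chk.py; python3 chk.py; python3 -c "
from h import *
cv2.imwrite('pics/e.png',bot.capture('side')[60:280,130:430])"
```

```text
15.025 [ 0.4417 -0.2685  0.035 ] [-0.7 -0.  -1.2] 0.526
grasp pt [ 0.4488 -0.2704  0.038 ]
```

View pics/e.png

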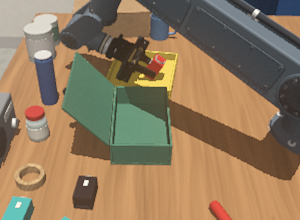

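```bash
python3 - <<'E'
from h import *
a=bot.capture('wrist');cv2.imwrite('pics/w3.png',a)
w=bot.camera_model('wrist');s=bot.read_state();R=s['tcp_rot'];p=s['position']
g=p-R[:,2]*.004 # nominal lamp centre
for q in((35,23,20),(35,-23,20),(35,23,-20),(-35,23,20)):
  # lamp axes: x=-toolx, z=-toolz
  v=np.array(q)/1000;print(q,proj(w,p+R@np.array([-v[0],v[1],-.008+.004-v[2]])).round(0))
E
```

```text
(35, 23, 20) [[292. 320.]]
(35, -23, 20) [[208. 319.]]
(35, 23, -20) [[283. 278.]]
(-35, 23, 20) [[298. 197.]]
```

View pics/w3.png

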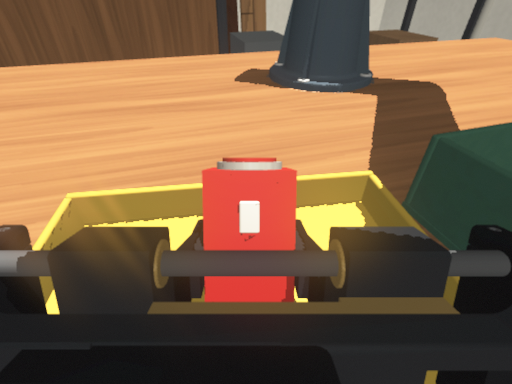

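Call:
{"fn": "apply_moves", "kwargs": {"steps": [[[4,0,-1.6,0,0,0,-1],[8,0,-3.2,0,0,0,-1],[8,0,-3.2,0,0,0,-1],[8,0,-3.2,0,0,0,-1]]]}}

```text
time_s: 15.72
position: [0.4429, -0.2684, 0.1224]
tcp_rot: [[-0.355, 0.259, -0.898], [0.1, 0.966, 0.239], [0.929, -0.005, -0.369]]
force: [0.1, 0.8, -2.2]
opening: 0.525
grasp_force: 30.0
```

```bash
python3 chk.py; python3 -c "
from h import *
a=bot.capture('wrist');b=bot.capture('side')[60:180,230:330];c=bot.capture('scene')[180:290,70:200]
f=lambda i:cv2.resize(i,(380,300),interpolation=cv2.INTER_CUBIC)
cv2.imwrite('pics/f.png',np.vstack([np.hstack([f(a),f(b)]),np.hstack([f(c),f(c)*0])]))"
```

```text
15.725 [ 0.4429 -0.2684  0.1224] [ 0.1  0.8 -2.2] 0.525
grasp pt [ 0.4501 -0.2703  0.1254]
```

View pics/f.png

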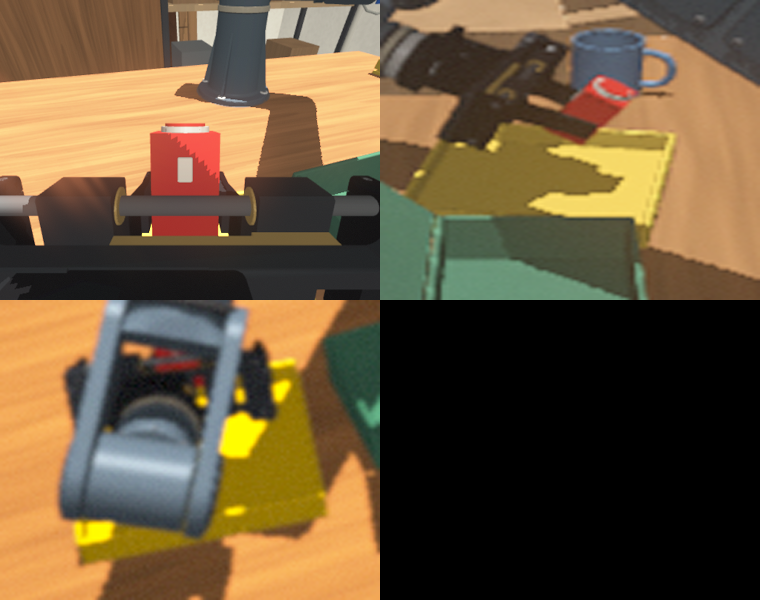

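```bash
cat > slip.py <<'E'
from h import *
import sys
col=sys.argv[1] if len(sys.argv)>1 else 'red'
a=bot.capture('wrist');w=bot.camera_model('wrist');s=bot.read_state();R=s['tcp_rot'];p=s['position']
P=lambda x,z:proj(w,p+R@np.array([x,0,z]))[0]
# top face lens-end edge; lamp top face is 24 mm behind TCP minus grasp offset -> z=-.004-.020
col_px=int(P(.03,-.024)[0]);mk=mask(a,col)
band=mk[:,col_px-8:col_px+9].mean(1)>.5
rows=np.where(band)[0];print('rows',rows.min(),rows.max())
for x in range(31,60,2): print(x-35,P(x/1000,-.024)[1].round(1),end=' | ')
print(s['force'].round(1))
E
python3 slip.py
```

```text
rows 159 301
-4 204.5 | -2 200.5 | 0 196.5 | 2 192.5 | 4 188.4 | 6 184.3 | 8 180.2 | 10 176.0 | 12 171.8 | 14 167.5 | 16 163.3 | 18 158.9 | 20 154.6 | 22 150.2 | 24 145.8 | [-1.  -0.6 -1.8]
```

Call:
{"fn": "apply_moves", "kwargs": {"steps": [[[-5.8,0,2.3,0,0,0,-1],[-6.1,0,2.4,0,0,0,-1],[-6.1,0,2.4,0,0,0,-1],[-8.3,0,3.3,0,0,0,-1],[-8.3,0,3.3,0,0,0,-1],[-6.1,0,2.4,0,0,0,-1],[-6.1,0,2.4,0,0,0,-1]]]}}

```text
time_s: 16.9
position: [0.4444, -0.2697, 0.0605]
tcp_rot: [[-0.358, 0.259, -0.897], [0.103, 0.966, 0.237], [0.928, -0.007, -0.373]]
force: [0.3, 0.4, -1.5]
opening: 0.533
grasp_force: 30.0
```

```bash
python3 slip.py;python3 chk.py
```

```text
rows 157 301
-4 204.5 | -2 200.5 | 0 196.5 | 2 192.5 | 4 188.4 | 6 184.3 | 8 180.1 | 10 176.0 | 12 171.8 | 14 167.5 | 16 163.2 | 18 158.9 | 20 154.6 | 22 150.2 | 24 145.8 | [ 0.2  0.6 -1.9]
16.95 [ 0.444  -0.2695  0.0595] [ 0.2  0.6 -1.9] 0.525
grasp pt [ 0.4512 -0.2714  0.0624]
```

Call:
{"fn": "apply_moves", "kwargs": {"steps": [[[-2.3,0,0.9,0,0,0,-1],[-2.3,0,0.9,0,0,0,-1],[0.8,0,-0.3,0,0,0,-1],[0.8,0,-0.3,0,0,0,-1],[-2.4,0,0.95,0,0,0,-1],[-2.4,0,0.95,0,0,0,-1],[0.8,0,-0.3,0,0,0,-1],[0.8,0,-0.3,0,0,0,-1],[-2.5,0,1,0,0,0,-1],[-2.5,0,1,0,0,0,-1],[0.8,0,-0.3,0,0,0,-1],[0.8,0,-0.3,0,0,0,-1],[-2.6,0,1,0,0,0,-1],[-2.6,0,1,0,0,0,-1],[0.8,0,-0.3,0,0,0,-1],[4.6,0,-1.8,0,0,0,-1],[4.6,0,-1.8,0,0,0,-1]]]}}

```text
time_s: 19.18
position: [0.4443, -0.2694, 0.1093]
tcp_rot: [[-0.36, 0.259, -0.896], [0.103, 0.966, 0.237], [0.927, -0.007, -0.374]]
force: [-0.1, 1.0, -2.6]
opening: 0.524
grasp_force: 30.0
```

```bash
python3 slip.py;python3 chk.py
```

```text
rows 141 294
-4 204.5 | -2 200.5 | 0 196.5 | 2 192.5 | 4 188.4 | 6 184.3 | 8 180.2 | 10 176.0 | 12 171.8 | 14 167.5 | 16 163.3 | 18 158.9 | 20 154.6 | 22 150.2 | 24 145.8 | [-0.8  0.5 -2.1]
19.225 [ 0.4436 -0.2689  0.1076] [-0.8  0.5 -2.1] 0.526
grasp pt [ 0.4508 -0.2708  0.1106]
```

```bash
python3 - <<'E'
from h import *
rel([((.49,-.27,.12),down(165)),((.49,-.27,.026),down(165))])
E
```

```text
[-0.39, 1.06, -4.81, -0.2, -68.4, -0.1] rows 7
[-9.13, 1.1, -1.35, -0.2, -68.4, -0.1] rows 7
```

Call:
{"fn": "apply_moves", "kwargs": {"steps": [[[-0.4,1.1,-4.8,0,-68.4,0,-1],[-0.4,1.1,-4.8,0,-68.4,0,-1],[-0.4,1.1,-4.8,0,-68.4,0,-1],[-0.4,1.1,-4.8,0,-68.4,0,-1],[-0.4,1.1,-4.8,0,-68.4,0,-1],[-0.4,1.1,-4.8,0,-68.4,0,-1],[-0.4,1.1,-4.8,0,-68.4,0,-1],[-0.4,1.1,-4.8,0,-68.4,0,-1],[-5,1.1,-3,0,-68.4,0,-1],[-8,1.1,-1.8,0,-68.4,0,-1],[-8.9,1.1,-1.4,0,-68.4,0,-1],[-9.1,1.1,-1.4,0,-68.4,0,-1],[-9.1,1.1,-1.4,0,-68.4,0,-1]]]}}

```text
time_s: 20.95
position: [0.4915, -0.2711, 0.0279]
tcp_rot: [[-0.966, 0.258, 0.0], [0.258, 0.966, -0.007], [-0.002, -0.006, -1.0]]
force: [-0.0, -0.2, -1.6]
opening: 0.527
grasp_force: 30.0
```

```bash
python3 - <<'E'
from h import *
s=bot.read_state();print(s['position'],s['force'],s['tcp_rot'].round(2).tolist())
w=bot.camera_model('wrist');a=bot.capture('wrist');mk=mask(a,'red');cv2.imwrite('pics/w4.png',a)
m,c,st=comp(mk,proj(w,[.469,-.265,.03])[0]);print(c,st,proj(w,[.469,-.265,.03]))
E
python3 slip.py
```

```text
[ 0.49154546 -0.27106141  0.0279372 ] [-0.01720503 -0.19915685 -1.58165509] [[-0.97, 0.26, 0.0], [0.26, 0.97, -0.01], [-0.0, -0.01, -1.0]]
[249.12970856 200.46457781] [ 201  151   97   99 8681] [[249.62026412 207.38095774]]
rows 141 294
-4 207.2 | -2 203.2 | 0 199.2 | 2 195.2 | 4 191.1 | 6 187.0 | 8 182.8 | 10 178.7 | 12 174.4 | 14 170.2 | 16 165.9 | 18 161.6 | 20 157.2 | 22 152.8 | 24 148.4 | [-0.   0.8 -2. ]
```

Call:
{"fn": "apply_moves", "kwargs": {"steps": [[[0,0,0.55,0,0,0,-1],[0,0,0.55,0,0,0,-1],[0,0,0.55,0,0,0,0.5],[0,0,0.55,0,0,0,0.5],[0,0,0.55,0,0,0,0.5],[1.5,0,0.55,0,0,0,0.5],[3,0,0.55,0,0,0,0.5],[4,0,0.55,0,0,0,0.5],[4,0,0.55,0,0,0,0.5],[4,0,0.55,0,0,0,-1],[4,0,0.55,0,0,0,-1],[4,0,0.55,0,0,0,-1],[4,0,0.55,0,0,0,-1],[4,0,0.55,0,0,0,-1],[4,0,-4,0,0,0,-1],[4,0,-10,0,0,0,-1],[4,0,-10,0,0,0,-1]]]}}

```text
time_s: 23.18
position: [0.4543, -0.2613, 0.1313]
tcp_rot: [[-0.966, 0.258, 0.006], [0.258, 0.966, -0.011], [-0.008, -0.01, -1.0]]
force: [-0.7, 0.7, -1.4]
opening: 0.524
grasp_force: 29.9
```

```bash
python3 slip.py; python3 - <<'E'
from h import *
R=tilt(165,68)
for c in((.44,-.27,.20),(.44,-.27,.12)): rel([(np.array(c)+R[:,2]*.008,R)])
w=bot.camera_model('wrist');a=bot.capture('wrist');mk=mask(a,'red')
print(comp(mk,(249,200))[1:])
E
```

```text
rows 237 277
-4 207.2 | -2 203.3 | 0 199.2 | 2 195.2 | 4 191.1 | 6 187.0 | 8 182.9 | 10 178.7 | 12 174.5 | 14 170.2 | 16 165.9 | 18 161.6 | 20 157.2 | 22 152.8 | 24 148.4 | [-0.7  0.4 -2.5]
[1.7, -1.34, -6.78, -0.4, 68.2, -0.2] rows 7
[1.73, -1.28, 1.22, -0.4, 68.2, -0.2] rows 7
(array([239.53676471, 236.18382353]), array([225, 229,  35,  12, 136], dtype=int32))
```

Call:
{"fn": "apply_moves", "kwargs": {"steps": [[[1.7,-1.3,-3,0,68.2,0,-1],[1.7,-1.3,-3,0,68.2,0,-1],[1.7,-1.3,-3,0,68.2,0,-1],[1.7,-1.3,-3,0,68.2,0,-1],[1.7,-1.3,-3,0,68.2,0,-1],[1.7,-1.3,-3,0,68.2,0,-1],[1.7,-1.3,-3,0,68.2,0,-1],[1.7,-1.3,-3,0,68.2,0,-1],[1.7,-1.3,-3,0,68.2,0,-1]]]}}

```text
time_s: 24.4
position: [0.432, -0.2674, 0.1568]
tcp_rot: [[-0.358, 0.259, -0.897], [0.1, 0.966, 0.239], [0.928, -0.005, -0.371]]
force: [0.2, -0.4, -1.5]
opening: 0.528
grasp_force: 29.9
```

Call:
{"fn": "apply_moves", "kwargs": {"steps": [[[-3.7,0,1.5,0,0,0,-1],[-9,0,3.6,0,0,0,-1],[-5,0,2,0,0,0,-1],[-3.7,0,1.5,0,0,0,-1],[-3.7,0,1.5,0,0,0,-1]]]}}

```text
time_s: 25.02
position: [0.4336, -0.2688, 0.1209]
tcp_rot: [[-0.365, 0.259, -0.894], [0.106, 0.966, 0.236], [0.925, -0.008, -0.38]]
force: [-1.0, -0.3, -0.1]
opening: 0.522
grasp_force: 30.0
```

```bash
cat > low.py <<'E'
# lens-edge row of the lamp in the wrist view, and its top-face extent
from h import *
import sys
a=bot.capture('wrist');h=mask(a,sys.argv[1]);s=bot.read_state()
b=h[:,215:285].mean(1)>.5;r=np.where(b)[0];print('rows',r.min() if len(r) else None,r.max() if len(r) else None,s['force'].round(1),s['position'].round(4),s['time_s'])
E
python3 low.py red; python3 chk.py
```

```text
rows 206 301 [ 0.7 -0.7 -1. ] [ 0.4333 -0.2686  0.1204] 25.075
25.075 [ 0.4333 -0.2686  0.1204] [ 0.7 -0.7 -1. ] 0.527
grasp pt [ 0.4405 -0.2705  0.1235]
```

Call:
{"fn": "apply_moves", "kwargs": {"steps": [[[4,0,-1.6,0,0,0,-1],[8,0,-3.2,0,0,0,-1],[8,0,-3.2,0,0,0,-1],[8,0,-3.2,0,0,0,-1],[8,0,-3.2,0,0,0,-1]]]}}

```text
time_s: 25.8
position: [0.4318, -0.267, 0.2028]
tcp_rot: [[-0.356, 0.259, -0.898], [0.1, 0.966, 0.239], [0.929, -0.004, -0.37]]
force: [0.7, -0.6, -1.5]
opening: 0.527
grasp_force: 30.0
```

```bash
python3 low.py red; python3 -c "
from h import *
a=bot.capture('wrist');b=bot.capture('side')[60:180,230:330];c=bot.capture('scene')[180:290,70:200]
f=lambda i:cv2.resize(i,(380,300),interpolation=cv2.INTER_CUBIC)
cv2.imwrite('pics/g.png',np.vstack([np.hstack([f(a),f(b)]),np.hstack([f(c),f(c)*0])]))"
```

```text
rows 212 301 [ 0.8  0.8 -0.6] [ 0.4318 -0.267   0.2027] 25.85
```

View pics/g.png

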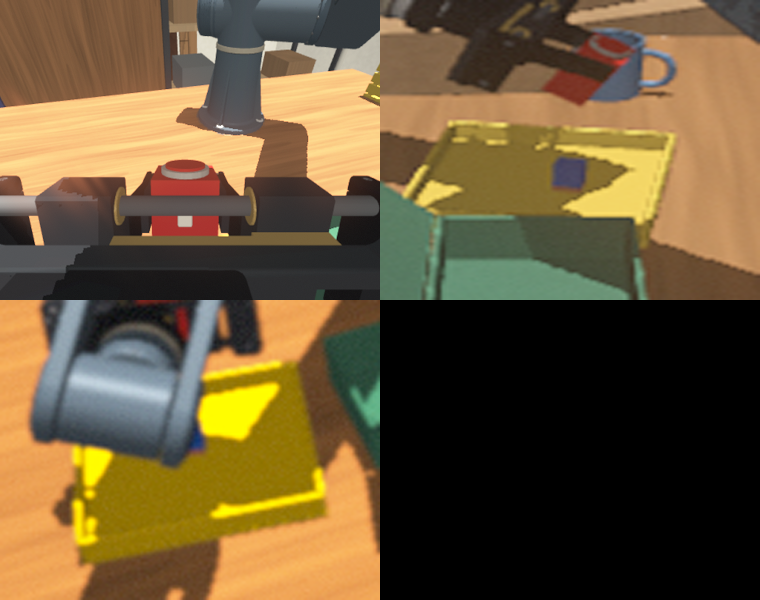

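Battery 1 lies in the tray, at about (568,173) of the side crop. Fast taps with a grip near the lens work. Now lay red in the box.

```bash
python3 - <<'E'
from h import *
m=bot.camera_model('side');print('batt',ray(m,(279.5,129),.02))
rel([((.46,-.10,.25),down(175)),((.470,.094,.20),down(181.5)),((.470,.094,.026),down(181.5))])
E
```

```text
batt [ 0.4570085  -0.29654231  0.02      ]
[5.05, 16.85, -0.26, 5.7, -68.1, -8.9] rows 7
[1.99, 35.87, 5.32, 9.6, -67.8, -14.7] rows 7
[-14.18, 35.95, 11.76, 9.6, -67.8, -14.7] rows 7
```

Call:
{"fn": "apply_moves", "kwargs": {"steps": [[[5,16.8,-0.3,5.7,-68.1,-8.9,-1],[5,16.8,-0.3,5.7,-68.1,-8.9,-1],[5,16.8,-0.3,5.7,-68.1,-8.9,-1],[5,16.8,-0.3,5.7,-68.1,-8.9,-1],[5,16.8,-0.3,5.7,-68.1,-8.9,-1],[5,16.8,-0.3,5.7,-68.1,-8.9,-1],[5,16.8,-0.3,5.7,-68.1,-8.9,-1],[2,35.9,5.3,9.6,-67.8,-14.7,-1],[2,35.9,5.3,9.6,-67.8,-14.7,-1],[2,35.9,5.3,9.6,-67.8,-14.7,-1],[2,35.9,5.3,9.6,-67.8,-14.7,-1],[2,35.9,5.3,9.6,-67.8,-14.7,-1],[-3,35.9,7.3,9.6,-67.8,-14.7,-1],[-8,35.9,9.3,9.6,-67.8,-14.7,-1],[-8,35.9,9.3,9.6,-67.8,-14.7,-1]]]}}

```text
time_s: 27.88
position: [0.4676, 0.0919, 0.0899]
tcp_rot: [[-1.0, -0.025, -0.009], [-0.025, 1.0, -0.001], [0.009, -0.001, -1.0]]
force: [-0.8, 1.0, -0.7]
opening: 0.526
grasp_force: 30.0
```

```bash
python3 low.py red; python3 - <<'E'
from h import *
rel([((.470,.094,.025),down(181.5))])
E
```

```text
rows 206 301 [ 0.4 -0.4 -0.6] [0.4696 0.0921 0.0922] 27.925
[-0.06, 0.2, 6.72, -0.0, -0.2, -0.1] rows 2
```

Lower, release gently, and rise.

Call:
{"fn": "apply_moves", "kwargs": {"steps": [[[0,0.2,3,0,0,0,-1],[0,0.2,5.5,0,0,0,-1],[0,0.2,6.7,0,0,0,-1],[0,0.2,6.9,0,0,0,-1],[0,0.2,6.9,0,0,0,0.25],[0,0.2,6.9,0,0,0,0.25],[0,0.2,6.9,0,0,0,0.25],[0,0.2,2,0,0,0,0.25],[0,0.2,-4,0,0,0,0.25],[0,0.2,-12,0,0,0,0.5],[0,0.2,-14,0,0,0,0.5],[0,0.2,-14,0,0,0,0.5]]]}}

```text
time_s: 29.42
position: [0.472, 0.0958, 0.2364]
tcp_rot: [[-1.0, -0.027, 0.009], [-0.027, 1.0, -0.001], [-0.009, -0.001, -1.0]]
force: [-0.2, 0.3, -0.7]
opening: 0.744
grasp_force: 0.0
```

```bash
sed -i "s/red=((.070,.046,.04),(462,283),(438,393)),//" m.py; python3 m.py | head -2; python3 - <<'E'
from h import *
a=bot.capture('wrist');w=bot.camera_model('wrist');mk,c,st=comp(mask(a,'red'),proj(w,[.48,.094,.02])[0])
print(c,st,ray(w,c,.026));f=fit([w],[mk],(.07,.046,.046),[np.radians(1.5)],(.48,.094));print(f.x,f.fun)
rel([((.517,.387,.20),down(116.8))])
E
```

```text
grey [0.5091 0.4028] 116.2 cost 0.399 [np.int32(191), np.int32(775)] p0 [0.51 0.4 ] [0.523 0.391]
black [0.6064 0.2701] 86.6 cost 0.507 [np.int32(288), np.int32(250)] p0 [0.602 0.295] [0.612 0.271]
[247.94572368 190.76041667] [ 230  161   37   57 1824] [0.49363627 0.09453475 0.026     ]
[0.49112551 0.09449834 0.03017124] 0.057669930466865305
[-5.59, 28.99, 3.18, -0.1, -0.0, 64.7] rows 7
```

Call:
{"fn": "apply_moves", "kwargs": {"steps": [[[-4.8,30.5,3,0,0,64.7,0.5],[-4.8,30.5,3,0,0,64.7,0.5],[-4.8,30.5,3,0,0,64.7,0.5],[-4.8,30.5,3,0,0,64.7,0.5],[-4.8,30.5,3,0,0,64.7,0.5],[-4.8,30.5,3,0,0,64.7,0.5],[-4.8,30.5,3,0,0,64.7,0.5],[-4.8,30.5,3,0,0,64.7,0.5],[-4.8,30.5,3,0,0,64.7,0.5]]]}}

```text
time_s: 30.7
position: [0.5093, 0.4012, 0.2014]
tcp_rot: [[-0.452, 0.892, -0.001], [0.892, 0.452, -0.002], [-0.001, -0.002, -1.0]]
force: [1.6, 0.5, 0.4]
opening: 0.751
grasp_force: 0.0
```

```bash
cat > near.py <<'E'
from h import *
import sys
col=sys.argv[1];x0,y0,yw=map(float,sys.argv[2:5])
a=bot.capture('wrist');w=bot.camera_model('wrist')
mk,c,st=comp(mask(a,col),proj(w,[x0,y0,.02])[0])
f=fit([w],[mk],(.07,.046,.04),[np.radians(yw)],(x0,y0));x,y,q=f.x;print(st,f.x[:2].round(4),np.degrees(q).round(1),round(f.fun,3))
g=np.array([x,y])+.018*np.array([np.cos(q),np.sin(q)])  # yaw given = lens direction = tool x; grip 18 mm towards lens
print('joints',bot.read_state()['joint_positions'].round(0))
rel([((*g,.016),down(np.degrees(q)))])
E
python3 near.py grey .509 .403 117
```

```text
[231 162  40  45 679] [0.5187 0.3864] 116.4 0.463
joints [28. 34. 80. -0. 66.  2.]
[0.09, 0.18, 18.58, -0.1, 0.1, 0.5] rows 3
```

```bash
sed -i "s/'grey':(S<60)&(V>55)&(V<190)/'grey':(S<70)\&(V>45)/" h.py; python3 near.py grey .509 .403 117
```

```text
[ 230  142   42   65 2544] [0.5092 0.4052] 116.4 0.036
joints [28. 34. 80. -0. 66.  2.]
[2.2, 0.15, 18.62, -0.0, 0.1, 0.4] rows 4
```

Call:
{"fn": "apply_moves", "kwargs": {"steps": [[[2,0.15,6,0,0,0.4,0.5],[2,0.15,12,0,0,0.4,0.5],[2,0.15,16,0,0,0.4,0.5],[2,0.15,18.5,0,0,0.4,0.5],[2,0.15,18.5,0,0,0.4,0.5],[2,0.15,18.5,0,0,0.4,-1],[2,0.15,18.5,0,0,0.4,-1],[2,0.15,18.5,0,0,0.4,-1],[2,0.15,18.5,0,0,0.4,-1],[2,0.15,18.5,0,0,0.4,-1],[2,0.15,16,0,0,0.4,-1],[2,0.15,10,0,0,0.4,-1],[2,0.15,4,0,0,0.4,-1],[2,0.15,-2,0,0,0.4,-1],[2,0.15,-8,0,0,0.4,-1],[2,0.15,-8,0,0,0.4,-1]]]}}

```text
time_s: 32.8
position: [0.505, 0.4223, 0.2897]
tcp_rot: [[-0.446, 0.895, 0.013], [0.895, 0.445, 0.006], [-0.0, 0.015, -1.0]]
force: [0.1, 0.3, -1.6]
opening: 0.526
grasp_force: 30.0
```

```bash
python3 - <<'E'
from h import *
s=bot.read_state();print(s['opening'],s['grasp_force'])
R=tilt(165,68)
for c in((.46,-.22,.28),): rel([((.46,-.22,.28),down(165)),(np.array((.46,-.22,.20))+R[:,2]*.008,R)])
E
```

```text
0.525995744609331 29.967190199531615
[-55.5, -32.65, 0.49, 0.8, 0.4, -48.5] rows 11
[-55.0, -33.33, 8.78, 29.4, 64.1, -42.1] rows 11
```

Call:
{"fn": "apply_moves", "kwargs": {"steps": [[[-56.8,-33.3,0.5,0,0,-48.5,-1],[-56.8,-33.3,0.5,0,0,-48.5,-1],[-56.8,-33.3,0.5,0,0,-48.5,-1],[-56.8,-33.3,0.5,0,0,-48.5,-1],[-56.8,-33.3,0.5,0,0,-48.5,-1],[-56.8,-33.3,0.5,0,0,-48.5,-1],[-56.8,-33.3,0.5,0,0,-48.5,-1],[-56.8,-33.3,0.5,0,0,-48.5,-1],[-56.8,-33.3,0.5,0,0,-48.5,-1],[-56.8,-33.3,0.5,0,0,-48.5,-1],[-56.8,-33.3,0.5,0,0,-48.5,-1],[-56.3,-34,10.8,29.4,64.1,-42.1,-1],[-56.3,-34,10.8,29.4,64.1,-42.1,-1],[-56.3,-34,10.8,29.4,64.1,-42.1,-1],[-56.3,-34,10.8,29.4,64.1,-42.1,-1],[-56.3,-34,10.8,29.4,64.1,-42.1,-1],[-56.3,-34,10.8,29.4,64.1,-42.1,-1],[-56.3,-34,10.8,29.4,64.1,-42.1,-1],[-56.3,-34,10.8,29.4,64.1,-42.1,-1],[-56.3,-34,10.8,29.4,64.1,-42.1,-1]]]}}

```text
time_s: 35.3
position: [0.4482, -0.2351, 0.1749]
tcp_rot: [[-0.351, 0.26, -0.9], [0.103, 0.966, 0.238], [0.931, -0.009, -0.366]]
force: [-0.6, -0.4, -2.1]
opening: 0.524
grasp_force: 30.0
```

```bash
python3 low.py grey
```

```text
rows 0 344 [-0.   0.  -0.9] [ 0.4484 -0.2352  0.1756] 35.35
```

Call:
{"fn": "apply_moves", "kwargs": {"steps": [[[-5.4,0,2.1,0,0,0,-1],[-10.7,0,4.2,0,0,0,-1],[-6.7,0,2.6,0,0,0,-1],[-5.4,0,2.1,0,0,0,-1],[0,0,0,0,0,0,-1],[0,0,0,0,0,0,-1],[0,0,0,0,0,0,-1]]]}}

```text
time_s: 36.22
position: [0.4492, -0.2356, 0.1779]
tcp_rot: [[-0.357, 0.26, -0.897], [0.107, 0.966, 0.237], [0.928, -0.012, -0.373]]
force: [-1.1, -0.2, -1.7]
opening: 0.528
grasp_force: 30.0
```

```bash
python3 chk.py; python3 -c "
from h import *
a=bot.capture('wrist');b=bot.capture('side')[60:180,230:330]
f=lambda i:cv2.resize(i,(400,300),interpolation=cv2.INTER_CUBIC)
cv2.imwrite('pics/h.png',np.hstack([f(a),f(b)]))"
```

```text
36.225 [ 0.4492 -0.2356  0.1779] [-1.1 -0.2 -1.7] 0.528
grasp pt [ 0.4564 -0.2375  0.1809]
```

View pics/h.png

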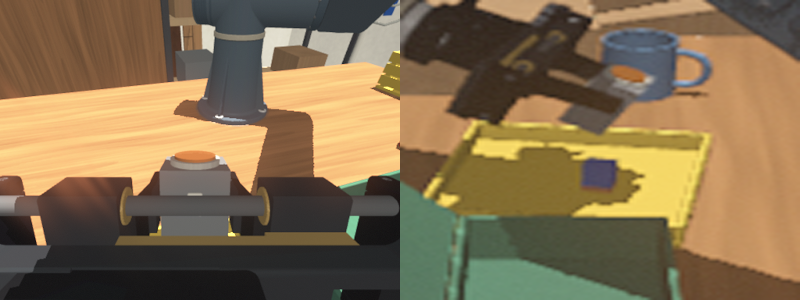

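Call:
{"fn": "apply_moves", "kwargs": {"steps": [[[-6,0,2.4,0,0,0,-1],[-11.5,0,4.6,0,0,0,-1],[-6.7,0,2.6,0,0,0,-1],[-5.4,0,2.1,0,0,0,-1],[0,0,0,0,0,0,-1],[0,0,0,0,0,0,-1],[0,0,0,0,0,0,-1]]]}}

```text
time_s: 37.3
position: [0.4491, -0.2355, 0.1772]
tcp_rot: [[-0.355, 0.26, -0.898], [0.106, 0.966, 0.237], [0.929, -0.011, -0.371]]
force: [0.2, 1.2, -1.2]
opening: 0.526
grasp_force: 30.0
```

```bash
cat > blue.py <<'E'
from h import *
a=bot.capture('side');h=cv2.cvtColor(a,cv2.COLOR_BGR2HSV).astype(int);m=bot.camera_model('side')
sub=h[110:152,230:318];print('ref',h[129,280])
bl=((sub[...,0]>100)&(sub[...,0]<165)&(sub[...,1]>40)).astype(np.uint8)
k,l,st,c=cv2.connectedComponentsWithStats(bl)
for i in range(1,k):
    if st[i,4]>10: print('blob',st[i].tolist(),ray(m,c[i]+[230,110],.02).round(3)[:2])
f=[];s=bot.read_state();print('fz',s['force'].round(1),s['position'].round(4),s['time_s'])
w=bot.capture('wrist')
for r in range(150,260,6): print(r,w[r,249].tolist(),end=' ')
E
python3 blue.py
```

```text
ref [130  64  99]
blob [46, 14, 8, 11, 77] [ 0.457 -0.298]
blob [22, 20, 9, 10, 74] [ 0.538 -0.259]
fz [ 0.5 -0.1 -0.8] [ 0.4487 -0.2353  0.1763] 37.35
150 [72, 106, 157] 156 [137, 207, 252] 162 [139, 212, 253] 168 [127, 193, 249] 174 [127, 193, 249] 180 [133, 204, 251] 186 [91, 156, 236] 192 [78, 131, 204] 198 [156, 170, 179] 204 [109, 115, 126] 210 [115, 120, 130] 216 [115, 120, 128] 222 [115, 118, 124] 228 [114, 116, 122] 234 [151, 166, 173] 240 [182, 198, 203] 246 [180, 196, 203] 252 [72, 73, 76] 258 [80, 82, 84]
```

Second battery is in the tray at (0.538,-0.259). Grey goes into the box's middle slot.

```bash
python3 - <<'E'
from h import *
rel([((.46,-.10,.25),down(175)),((.478,.014,.20),down(181.5)),((.478,.014,.09),down(181.5))])
E
```

```text
[7.92, 13.28, -0.55, 5.5, -68.4, -9.2] rows 7
[3.82, 24.8, 2.38, 9.4, -68.1, -14.9] rows 7
[-6.41, 24.91, 6.41, 9.4, -68.1, -14.9] rows 7
```

Call:
{"fn": "apply_moves", "kwargs": {"steps": [[[7.9,13.3,-0.5,5.5,-68.4,-9.2,-1],[7.9,13.3,-0.5,5.5,-68.4,-9.2,-1],[7.9,13.3,-0.5,5.5,-68.4,-9.2,-1],[7.9,13.3,-0.5,5.5,-68.4,-9.2,-1],[7.9,13.3,-0.5,5.5,-68.4,-9.2,-1],[7.9,13.3,-0.5,5.5,-68.4,-9.2,-1],[7.9,13.3,-0.5,5.5,-68.4,-9.2,-1],[3.8,24.8,2.4,9.4,-68.1,-14.9,-1],[3.8,24.8,2.4,9.4,-68.1,-14.9,-1],[3.8,24.8,2.4,9.4,-68.1,-14.9,-1],[-2,24.9,4.7,9.4,-68.1,-14.9,-1],[-6.4,24.9,6.4,9.4,-68.1,-14.9,-1],[-6.4,24.9,6.4,9.4,-68.1,-14.9,-1]]]}}

```text
time_s: 39.02
position: [0.475, 0.0136, 0.0871]
tcp_rot: [[-1.0, -0.026, -0.011], [-0.026, 1.0, 0.002], [0.011, 0.003, -1.0]]
force: [0.2, 0.2, 0.9]
opening: 0.527
grasp_force: 30.0
```

```bash
python3 - <<'E'
from h import *
rel([((.478,.015,.024),down(181.5))])
E
```

```text
[-0.37, 0.11, 6.31, 0.2, -0.6, -0.0] rows 2
```

Call:
{"fn": "apply_moves", "kwargs": {"steps": [[[-0.3,0.1,3,0,0,0,-1],[-0.3,0.1,5.3,0,-0.5,0,-1],[-0.3,0.1,6.3,0,-0.5,0,-1],[-0.3,0.1,6.5,0,-0.5,0,-1],[-0.3,0.1,6.5,0,-0.5,0,0.25],[-0.3,0.1,6.5,0,-0.5,0,0.25],[-0.3,0.1,6.5,0,-0.5,0,0.25],[-0.3,0.1,2,0,-0.5,0,0.25],[-0.3,0.1,-4,0,-0.5,0,0.25],[-0.3,0.1,-12,0,-0.5,0,0.5],[-0.3,0.1,-18,0,-0.5,0,0.5],[-0.3,0.1,-20,0,-0.5,0,0.5]]]}}

```text
time_s: 40.52
position: [0.482, 0.0148, 0.2936]
tcp_rot: [[-1.0, -0.027, 0.013], [-0.027, 1.0, -0.0], [-0.013, -0.0, -1.0]]
force: [1.6, -0.6, -0.5]
opening: 0.743
grasp_force: 0.0
```

```bash
python3 m.py | sed -n 2p; python3 - <<'E'
from h import *
a=bot.capture('wrist');w=bot.camera_model('wrist')
for col,x,y in(('red',.491,.094),('grey',.484,.015)):
    mk,c,st=comp(mask(a,col),proj(w,[x,y,.03])[0]);print(col,st,ray(w,c,.046))
rel([((.606,.27,.27),down(262))])
E
```

```text
black [0.6058 0.2687] 86.4 cost 0.274 [np.int32(289), np.int32(335)] p0 [0.604 0.281] [0.612 0.271]
red [ 286  145   36   48 1452] [0.48680348 0.09271531 0.046     ]
grey [ 233  136   34   57 1697] [0.48432154 0.0147744  0.046     ]
[-13.05, 25.18, 2.35, -0.5, 0.6, -80.5] rows 8
```

Call:
{"fn": "apply_moves", "kwargs": {"steps": [[[-4,12,0,0,0.5,-40,0.5],[-8,20,0,0,0.6,-60,0.5],[-13,25.2,0,0,0.6,-80.5,0.5],[-13,25.2,2,0,0.6,-80.5,0.5],[-13,25.2,2,0,0.6,-80.5,0.5],[-13,25.2,2,0,0.6,-80.5,0.5],[-13,25.2,2,0,0.6,-80.5,0.5],[-13,25.2,2,0,0.6,-80.5,0.5],[-13,25.2,2,0,0.6,-80.5,0.5],[-13,25.2,2,0,0.6,-80.5,0.5]]]}}

```text
time_s: 41.92
position: [0.604, 0.27, 0.2696]
tcp_rot: [[-0.14, -0.99, -0.002], [-0.99, 0.14, -0.006], [0.006, 0.001, -1.0]]
force: [-1.0, -0.7, -0.1]
opening: 0.75
grasp_force: 0.0
```

```bash
python3 near.py black .606 .269 266; python3 -c "
from h import *
cv2.imwrite('pics/k.png',bot.capture('wrist'))"
```

```text
[230 143  32   6  74] [0.5999 0.2646] 282.7 0.911
joints [  15.   31.   74.   -0.   75. -157.]
[2.13, -0.31, 25.41, 0.1, -0.3, -20.8] rows 5
```

View pics/k.png

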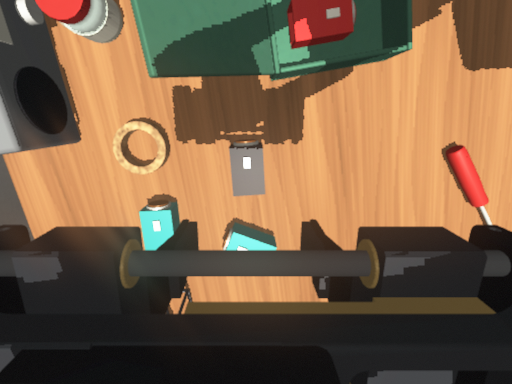

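```bash
python3 - <<'E'
from h import *
w=bot.camera_model('wrist')
P=np.array([ray(w,p,.04)[:2] for p in((231,146),(263,144),(265,193),(234,195))]);print(P.round(4).tolist(),P.mean(0))
l=P[:2].mean(0);m=P[2:].mean(0);d=l-m;print(np.linalg.norm(d),np.linalg.norm(P[0]-P[1]),np.degrees(np.arctan2(d[1],d[0]))%360)
u=d/np.linalg.norm(d);g=P.mean(0)+.018*u;print(g)
rel([((*g,.016),down(264.5))])
E
```

```text
[[0.6242, 0.2335], [0.5808, 0.2368], [0.5867, 0.3057], [0.6308, 0.3025]] [0.60561586 0.26962667]
0.06925063786829153 0.04353366801090444 264.84836120390287
[0.60399961 0.25169938]
[1.68, -0.22, 25.45, 0.0, -0.3, -2.5] rows 5
```

Call:
{"fn": "apply_moves", "kwargs": {"steps": [[[1.4,-0.2,6,0,0,-2.5,0.5],[1.4,-0.2,12,0,0,-2.5,0.5],[1.4,-0.2,18,0,0,-2.5,0.5],[1.4,-0.2,23,0,0,-2.5,0.5],[1.4,-0.2,25.3,0,0,-2.5,0.5],[1.4,-0.2,25.3,0,0,-2.5,0.5],[1.4,-0.2,25.3,0,0,-2.5,-1],[1.4,-0.2,25.3,0,0,-2.5,-1],[1.4,-0.2,25.3,0,0,-2.5,-1],[1.4,-0.2,25.3,0,0,-2.5,-1],[1.4,-0.2,25.3,0,0,-2.5,-1],[1.4,-0.2,22,0,0,-2.5,-1],[1.4,-0.2,16,0,0,-2.5,-1],[1.4,-0.2,10,0,0,-2.5,-1],[1.4,-0.2,4,0,0,-2.5,-1],[1.4,-0.2,-2,0,0,-2.5,-1],[1.4,-0.2,-5,0,0,-2.5,-1]]]}}

```text
time_s: 44.15
position: [0.6055, 0.2566, 0.3255]
tcp_rot: [[-0.095, -0.995, 0.006], [-0.995, 0.095, -0.004], [0.003, -0.007, -1.0]]
force: [0.5, 0.3, -1.6]
opening: 0.526
grasp_force: 30.0
```

```bash
python3 - <<'E'
from h import *
s=bot.read_state();print(s['joint_positions'].round(0))
R=tilt(165,68)
rel([((.50,.20,.32),down(220)),((.45,-.05,.32),down(180)),((.43,-.22,.30),down(165)),(np.array((.43,-.225,.18))+R[:,2]*.008,R)])
E
```

```text
[  13.   28.   71.   -0.   81. -161.]
[6.64, 9.96, 0.5, -0.4, -0.0, 44.5] rows 5
[32.0, 12.55, 0.57, -0.5, 0.1, 84.5] rows 8
[49.11, 12.94, 2.63, -0.4, 0.2, 99.5] rows 10
[49.44, 13.7, 14.93, -58.7, 49.5, 86.1] rows 11
```

Call:
{"fn": "apply_moves", "kwargs": {"steps": [[[6.6,10,0.5,0,0,44.5,-1],[6.6,10,0.5,0,0,44.5,-1],[6.6,10,0.5,0,0,44.5,-1],[6.6,10,0.5,0,0,44.5,-1],[32,12.5,0.5,0,0,84.5,-1],[32,12.5,0.5,0,0,84.5,-1],[32,12.5,0.5,0,0,84.5,-1],[32,12.5,0.5,0,0,84.5,-1],[32,12.5,0.5,0,0,84.5,-1],[49,13,2.6,0,0,99.5,-1],[49,13,2.6,0,0,99.5,-1],[49,13,2.6,0,0,99.5,-1],[49,13,2.6,0,0,99.5,-1],[49,13,2.6,0,0,99.5,-1]]]}}

```text
time_s: 45.9
position: [0.4283, -0.2178, 0.2973]
tcp_rot: [[-0.966, 0.258, -0.0], [0.258, 0.966, -0.004], [-0.0, -0.004, -1.0]]
force: [0.0, -0.4, -2.0]
opening: 0.526
grasp_force: 30.0
```

```bash
python3 - <<'E'
from h import *
s=bot.read_state();print(s['joint_positions'].round(0))
R=tilt(165,68)
rel([(np.array((.43,-.225,.18))+R[:,2]*.008,R)])
E
```

```text
[ -40.   14.   97.   -0.   68. -115.]
[0.4, -0.61, 12.03, -0.2, 68.0, -0.1] rows 7
```

Call:
{"fn": "apply_moves", "kwargs": {"steps": [[[0.4,-0.6,12,0,68,0,-1],[0.4,-0.6,12,0,68,0,-1],[0.4,-0.6,12,0,68,0,-1],[0.4,-0.6,12,0,68,0,-1],[0.4,-0.6,12,0,68,0,-1],[0.4,-0.6,12,0,68,0,-1],[0.4,-0.6,12,0,68,0,-1],[0.4,-0.6,12,0,68,0,-1],[0.4,-0.6,12,0,68,0,-1]]]}}

```text
time_s: 47.02
position: [0.4236, -0.2237, 0.1782]
tcp_rot: [[-0.365, 0.257, -0.895], [0.102, 0.966, 0.236], [0.926, -0.005, -0.378]]
force: [0.9, -0.5, -1.9]
opening: 0.524
grasp_force: 30.0
```

Call:
{"fn": "apply_moves", "kwargs": {"steps": [[[-5.8,0,2.3,0,0,0,-1],[-11.2,0,4.4,0,0,0,-1],[-6.7,0,2.6,0,0,0,-1],[-5.4,0,2.1,0,0,0,-1],[0,0,0,0,0,0,-1],[0,0,0,0,0,0,-1],[0,0,0,0,0,0,-1]]]}}

```text
time_s: 47.9
position: [0.4239, -0.225, 0.1806]
tcp_rot: [[-0.37, 0.258, -0.892], [0.106, 0.966, 0.236], [0.923, -0.007, -0.385]]
force: [-0.5, -0.8, -2.1]
opening: 0.526
grasp_force: 30.0
```

```bash
python3 blue.py
```

```text
ref [128  66  97]
blob [46, 14, 8, 11, 76] [ 0.457 -0.298]
blob [22, 20, 9, 10, 74] [ 0.538 -0.259]
fz [ 0.7 -0.2 -1.5] [ 0.4234 -0.2247  0.1795] 47.95
150 [66, 96, 144] 156 [90, 136, 200] 162 [148, 223, 254] 168 [146, 221, 254] 174 [136, 206, 252] 180 [136, 206, 252] 186 [141, 214, 253] 192 [81, 146, 230] 198 [81, 145, 230] 204 [222, 234, 239] 210 [156, 170, 179] 216 [52, 60, 84] 222 [51, 57, 79] 228 [47, 54, 72] 234 [47, 52, 67] 240 [47, 49, 63] 246 [188, 205, 211] 252 [72, 74, 77] 258 [82, 83, 86]
```

Call:
{"fn": "apply_moves", "kwargs": {"steps": [[[-6.1,0,2.5,0,0,0,-1],[-11.8,0,4.8,0,0,0,-1],[-6.7,0,2.7,0,0,0,-1],[-5.4,0,2.1,0,0,0,-1],[0,0,0,0,0,0,-1],[0,0,0,0,0,0,-1],[0,0,0,0,0,0,-1]]]}}

```text
time_s: 48.88
position: [0.424, -0.2251, 0.181]
tcp_rot: [[-0.37, 0.258, -0.892], [0.106, 0.966, 0.236], [0.923, -0.007, -0.385]]
force: [0.2, 0.1, -1.9]
opening: 0.529
grasp_force: 30.0
```

```bash
python3 blue.py
```

```text
ref [124  64  95]
blob [46, 14, 14, 19, 167] [ 0.446 -0.271]
blob [22, 20, 9, 10, 74] [ 0.538 -0.259]
fz [ 1.   0.1 -0.7] [ 0.4235 -0.2248  0.18  ] 48.925
150 [67, 97, 144] 156 [92, 137, 200] 162 [150, 225, 254] 168 [148, 223, 254] 174 [138, 208, 253] 180 [129, 200, 251] 186 [90, 147, 223] 192 [246, 251, 252] 198 [63, 71, 96] 204 [62, 68, 91] 210 [60, 67, 87] 216 [60, 65, 82] 222 [57, 61, 77] 228 [189, 207, 214] 234 [196, 213, 220] 240 [194, 211, 218] 246 [194, 211, 217] 252 [73, 75, 78] 258 [85, 87, 89]
```

Third battery dropped beside the first. Lay black in the last slot.

```bash
python3 - <<'E'
from h import *
rel([((.46,-.16,.25),down(175)),((.480,-.063,.20),down(181.5)),((.480,-.063,.09),down(181.5))])
E
```

```text
[5.89, 7.15, -4.45, 5.6, -67.5, -9.0] rows 7
[1.53, 17.07, -2.04, 9.4, -67.2, -14.7] rows 7
[-8.64, 17.13, 2.13, 9.4, -67.2, -14.7] rows 7
```

Call:
{"fn": "apply_moves", "kwargs": {"steps": [[[5.9,7.1,-4.5,5.6,-67.5,-9,-1],[5.9,7.1,-4.5,5.6,-67.5,-9,-1],[5.9,7.1,-4.5,5.6,-67.5,-9,-1],[5.9,7.1,-4.5,5.6,-67.5,-9,-1],[5.9,7.1,-4.5,5.6,-67.5,-9,-1],[5.9,7.1,-4.5,5.6,-67.5,-9,-1],[5.9,7.1,-4.5,5.6,-67.5,-9,-1],[1.5,17.1,-2,9.4,-67.2,-14.7,-1],[1.5,17.1,-2,9.4,-67.2,-14.7,-1],[1.5,17.1,-2,9.4,-67.2,-14.7,-1],[-4,17.1,0.2,9.4,-67.2,-14.7,-1],[-8.6,17.1,2.1,9.4,-67.2,-14.7,-1],[-8.6,17.1,2.1,9.4,-67.2,-14.7,-1]]]}}

```text
time_s: 50.6
position: [0.4768, -0.0629, 0.0865]
tcp_rot: [[-1.0, -0.025, -0.013], [-0.025, 1.0, 0.005], [0.013, 0.006, -1.0]]
force: [-0.7, -0.1, -0.9]
opening: 0.525
grasp_force: 30.0
```

```bash
python3 - <<'E'
from h import *
rel([((.480,-.063,.024),down(181.5))])
E
```

```text
[-0.39, -0.05, 6.24, 0.3, -0.7, -0.1] rows 2
```

Call:
{"fn": "apply_moves", "kwargs": {"steps": [[[-0.3,0,3,0,-0.5,0,-1],[-0.3,0,5.3,0,-0.5,0,-1],[-0.3,0,6.2,0,-0.5,0,-1],[-0.3,0,6.4,0,-0.5,0,-1],[-0.3,0,6.4,0,-0.5,0,0.25],[-0.3,0,6.4,0,-0.5,0,0.25],[-0.3,0,6.4,0,-0.5,0,0.25],[-0.3,0,2,0,-0.5,0,0.25],[-0.3,0,-4,0,-0.5,0,0.25],[-0.3,0,-12,0,-0.5,0,0.5],[-0.3,0,-18,0,-0.5,0,0.5],[-0.3,0,-24,0,-0.5,0,0.5],[-0.3,0,-26,0,-0.5,0,0.5],[-0.3,0,-26,0,-0.5,0,0.5]]]}}

```text
time_s: 52.35
position: [0.4849, -0.064, 0.3523]
tcp_rot: [[-1.0, -0.026, 0.011], [-0.026, 1.0, -0.0], [-0.011, -0.0, -1.0]]
force: [-0.2, -0.7, 0.2]
opening: 0.753
grasp_force: 0.0
```

```bash
python3 blue.py | head -4; python3 - <<'E'
from h import *
a=bot.capture('wrist');b=bot.capture('side')[70:330,60:410];s=bot.read_state();print(s['time_s'],s['position'],s['force'])
cv2.imwrite('pics/z.png',np.hstack([cv2.resize(a,(400,300)),cv2.resize(b,(400,300))]))
E
```

```text
ref [122  75 116]
blob [46, 14, 14, 19, 161] [ 0.446 -0.273]
blob [22, 20, 9, 9, 68] [ 0.539 -0.262]
fz [-0.2 -0.1 -0.9] [ 0.4837 -0.0635  0.35  ] 52.4
52.55 [ 0.48252132 -0.06319967  0.34742505] [-0.33588221 -0.591487    0.07960818]
```

View pics/z.png

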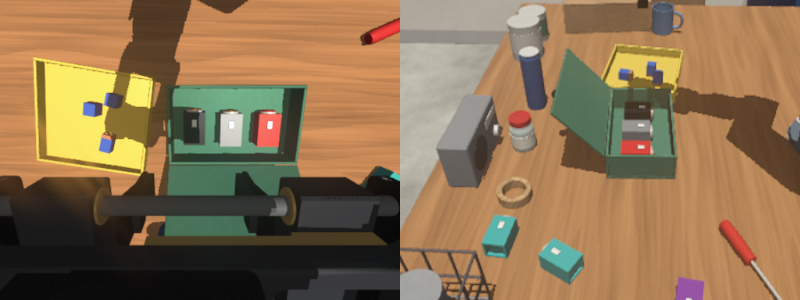

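The picture shows three batteries in the tray at about (93,108), (113,100) and (107,143). The three lamps lie flat in the box at (195,125), (231,127) and (267,128), the lid is open and the bystanders are undisturbed.

```bash
python3 -c "
from rig import bot
print(bot.hand_in())"
```

```text
the job is handed in; nothing more can be done
None
```

The job is handed in: the lid rests open on its stop, all three batteries are in the tray, the three lamps lie flat in the box, and the last picture shows the other things where they were.

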